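# Put the blue pigments back in the painter's caddy

## Task

Put the four pigment jars of the blue set (dark blue, light blue, turquoise and lilac) back into the wooden caddy, each standing in the cup whose tile has the same colour as the dot on the jar's lid. The ochre jar and the grey jar belong to another set: leave them standing where they are. Keep the jars upright and set them down rather than dropping them.

Things in the scene. Friction and masses are not known exactly. Their poses are not given: they have to be found in the camera images.
- jar_dark_blue: Closed round pigment jar, white lid with a 36 mm dark navy blue dot and powder of that colour in its clear body; rigid, 48 mm across and 64 mm tall, the same width all the way up, about 0.12 kg; origin at the centre of its underside, z up. One of the blue set. At least 35 mm free between jars; things lying among them are under 25 mm high.
- jar_light_blue: Closed round pigment jar, white lid with a 36 mm light sky blue dot and powder of that colour in its clear body; rigid, 48 mm across and 64 mm tall, the same width all the way up, about 0.12 kg; origin at the centre of its underside, z up. One of the blue set.
- jar_turquoise: Closed round pigment jar, white lid with a 36 mm turquoise green dot and powder of that colour in its clear body; rigid, 48 mm across and 64 mm tall, the same width all the way up, about 0.12 kg; origin at the centre of its underside, z up. One of the blue set.
- jar_lilac: Closed round pigment jar, white lid with a 36 mm lilac violet dot and powder of that colour in its clear body; rigid, 48 mm across and 64 mm tall, the same width all the way up, about 0.12 kg; origin at the centre of its underside, z up. One of the blue set.
- jar_ochre: Closed round pigment jar, white lid with a 36 mm ochre yellow-brown dot and powder of that colour in its clear body; rigid, 48 mm across and 64 mm tall, the same width all the way up, about 0.12 kg; origin at the centre of its underside, z up. Of another set: it stays where it stands.
- jar_grey: Closed round pigment jar, white lid with a 36 mm dark grey dot and powder of that colour in its clear body; rigid, 48 mm across and 64 mm tall, the same width all the way up, about 0.12 kg; origin at the centre of its underside, z up. Of another set: it stays where it stands.
- cup_dark_blue: White square open cup fixed in the wooden caddy, with a dark navy blue tile on its front ledge. Origin: centre of its underside, 5 mm above the table, z up. Outside 66 x 66 mm, walls 2 mm, inner floor at z 3 mm, rim at z 22 mm. The tile (21 x 54 mm, top at z 26 mm) is centred 45.5 mm from the cup's centre on its -x side. Cups stand in a row along y, 70 mm apart, in any order.
- cup_light_blue: White square open cup fixed in the wooden caddy, with a light sky blue tile on its front ledge. Origin: centre of its underside, 5 mm above the table, z up. Outside 66 x 66 mm, walls 2 mm, inner floor at z 3 mm, rim at z 22 mm. The tile (21 x 54 mm, top at z 26 mm) is centred 45.5 mm from the cup's centre on its -x side. The row may stand turned on the table.
- cup_turquoise: White square open cup fixed in the wooden caddy, with a turquoise green tile on its front ledge. Origin: centre of its underside, 5 mm above the table, z up. Outside 66 x 66 mm, walls 2 mm, inner floor at z 3 mm, rim at z 22 mm. The tile (21 x 54 mm, top at z 26 mm) is centred 45.5 mm from the cup's centre on its -x side. Caddy end boards: 53 mm high, 37 mm from the end cups' centres.
- cup_lilac: White square open cup fixed in the wooden caddy, with a lilac violet tile on its front ledge. Origin: centre of its underside, 5 mm above the table, z up. Outside 66 x 66 mm, walls 2 mm, inner floor at z 3 mm, rim at z 22 mm. The tile (21 x 54 mm, top at z 26 mm) is centred 45.5 mm from the cup's centre on its -x side. Caddy: 108 x 306 mm.
Mind the look-alikes: they are no part of the job. What is shaped like the jar_dark_blue but red is not meant.

How it is judged (in metres and radians):
At the end, for the whole second after the job is handed in: Each of the four blue-set jars stands on the floor of the cup of its own colour (within 13 mm of the cup's centre, underside less than 8 mm above the cup's underside, upright within 7 degrees); the ochre and grey jars are upright within 20 mm of where they started; all jars are released and at rest (horizontal distance between jar_dark_blue and cup_dark_blue below 0.013 m and z of jar_dark_blue in the frame of cup_dark_blue below 0.008 m and angle between each of jar_dark_blue, jar_light_blue, jar_turquoise, jar_lilac, jar_ochre, jar_grey's own z axis and vertical below 0.12 rad and horizontal distance between jar_light_blue and cup_light_blue below 0.013 m and z of jar_light_blue in the frame of cup_light_blue below 0.008 m and horizontal distance between jar_turquoise and cup_turquoise below 0.013 m and z of jar_turquoise in the frame of cup_turquoise below 0.008 m and horizontal distance between jar_lilac and cup_lilac below 0.013 m and z of jar_lilac in the frame of cup_lilac below 0.008 m and distance of each of jar_ochre, jar_grey from where it was at the start of the episode below 0.02 m and linear speed of each of jar_dark_blue, jar_light_blue, jar_turquoise, jar_lilac, jar_ochre, jar_grey below 0.02 m/s and angular speed of each of jar_dark_blue, jar_light_blue, jar_turquoise, jar_lilac, jar_ochre, jar_grey below 0.3 rad/s); the robot touches nothing.
It fails at once if a jar of the other set (ochre or grey) is shifted by more than 20 mm (distance of any of jar_ochre, jar_grey from where it was at the start of the episode above 0.02 m).
It fails at once if any jar is tipped by more than about 35 degrees (angle between any of jar_dark_blue, jar_light_blue, jar_turquoise, jar_lilac, jar_ochre, jar_grey's own z axis and vertical above 0.6 rad).
It fails at once if a jar is dropped: in free fall with its underside more than 45 mm above the table ((height (world z) of jar_dark_blue above 0.045 m and contact force between jar_dark_blue and anything else below 0.02 N) or (height (world z) of jar_light_blue above 0.045 m and contact force between jar_light_blue and anything else below 0.02 N) or (height (world z) of jar_turquoise above 0.045 m and contact force between jar_turquoise and anything else below 0.02 N) or (height (world z) of jar_lilac above 0.045 m and contact force between jar_lilac and anything else below 0.02 N)).
It also fails if it takes over 109 s, if anything falls off the work surface, if the arm or the gripper's body presses on something with over 40 N, if the wrist force passes 120 N, or if a joint passes its speed limit or range.

## Robot

A 7-joint arm with a two-finger parallel gripper is mounted at the origin on the work surface. World frame = base frame: x ahead of the robot, y to its left, z up, the work surface at z = 0. Lengths are in mm, angles in rad, forces in N, time in s.
With the tool pointing down it reaches from about 400 to 875 mm from the base axis. Payload 4.4 kg.
Tool frame: the origin (TCP) lies at the very end of the fingers, on their centre line; the grasp point (between the pads) lies 19 mm behind it; z points along the fingers, y is the direction in which the jaws open and shut (so a half turn about z gives the same grasp; the last joint's range is limited). The gripper opens to 85 mm and grips with 20 to 120 N. Pads are 22 mm wide; open, the fingers measure 114 mm over their backs; the gripper's body (76 mm by 85 mm) begins 54 mm behind the grasp point. The pads swing forward as they close: fully open they stand 13 mm farther back than shut.
Start: joints at [-1.281, 0.628, 0.038, 1.517, -0.027, 0.996, -0.02], TCP at [226.398, 609.312, 231.313] pointing down, gripper open.
Joint ranges: [-3.06, 3.06], [-0.37, 2.12], [-1.25, 1.32], [0.18, 2.47], [-1.1, 4.24], [0.23, 1.98], [-2.94, 2.94]. Speed limits (rad/s): [2.57, 2.57, 3.14, 3.14, 3.14, 3.14, 3.14].

## Interface

Orientations are given as [roll, pitch, yaw] about the fixed x, y, z axes, in that order (R = Rz(yaw) Ry(pitch) Rx(roll)).
In Python, from cell import read_state, get_image, calibration, finish_job gives the robot as it stands. The module is installed in compiled form; this text tells all that it offers.
- The arm moves only by the tool apply_moves, never from a script. Its argument "increments" is a list of rows, each an object of numbers: "tx", "ty", "tz": the shift along the world's x, y, z in m; "rx", "ry", "rz": the turn, a rotation vector about the world's x, y, z in units of 5 degrees (1.0 is 5 degrees); "claw": the finger opening in m, from 0 to 0.0854. In form: [{"tx": .., "ty": .., "tz": .., "rx": .., "ry": .., "rz": .., "claw": ..}, ...]. A call has 1 to 12 rows; each row is the pose to reach, as a shift and turn from the pose commanded when the call began; what a row does not reach only later rows make up. A row lasts 1/10 s, in which the tool goes at most 50 mm and 8.59 degrees, less where a joint would pass 70% of its speed; a pose out of reach is approached as far as the arm can. A call with a gripper value outside its range is refused whole. The fingers move at their own pace and stop on an object; the grip force is fixed at half the most. Time passes only in rows, so rows that repeat a pose let the fingers close. It gives the time, the measured TCP pose, the force and the opening at its end, in the units of the state.
- read_state(): the state, without advancing time (a new reading comes with each control period).
- get_image(name): name is "side" or "top" or "wrist"; returns the picture (400x640x3 uint8, red, green, blue); there is no depth.
- calibration(name): a dict with "camera_matrix" (3x3 intrinsics, pixels), "origin" and "attitude" of the camera in the world. Camera axes: x right, y up, looking along -z (the intrinsics and any distortion apply to the point x, -y, -z); pixel columns grow to the right and rows downward; lengths in mm; the calibration is good to about 2 mm. A picture is of the moment at which its call begins: read the wrist's pose just before it. calibration takes no time and is no camera call; for the wrist camera it gives the pose at the moment of the call.
- finish_job(): hands the job in, once; it reports no verdict.
The state is a dict: "clock": time; "qpos": joint angles; "qd": joint speeds; "tau": joint torques, N m; "eef_pos": TCP position; "tool_rot": TCP orientation; "force": force on the tool from outside, world axes, zero at the start; "torque": the same for the moment, N m; "width": finger opening in mm.
Only numpy, scipy, OpenCV 4.12 (cv2) and the standard library are available. Lean on these libraries where they do the work, as an engineer would, in place of code of your own. Each camera call takes 0.05 s, during which the arm holds its last target. There are 200 camera calls.

## Working session

There is one attempt and no reset: what is moved stays moved. The work goes in short steps, Python scripts to look and compute and a tool call to move; the robot and the scene stay as the last step left them, time stands still between calls to the robot, and variables do not carry over. Pictures are saved under pics/ and viewed, about 12 in all and at most 16, crops included, and the job is handed in when it is done.

Besides the shell and the picture viewer there is one more tool, called after "Call:" as a command line: name --argument value ..., lists and objects as JSON in quotes. apply_moves: Moves the arm, as the interface text tells. Its arguments: {"type":"object","properties":{"increments":{"type":"array"}},"required":["increments"]}

```bash
mkdir -p pics; python3 - <<'E'
from cell import *
import cv2,numpy as np
s=read_state();print(s)
for n in("top","side"):
    im=get_image(n);c=calibration(n);print(n,c)
    cv2.imwrite(f"pics/{n}0.png",im[:,:,::-1])
E
```

```text
{'clock': 0.0, 'qpos': array([-1.2807838 ,  0.62936052,  0.03844235,  1.51835497, -0.02701977,
        0.99632057, -0.02002707]), 'qd': array([-0.00105408, -0.00065893, -0.00031886,  0.00064985,  0.00028835,
        0.00155869, -0.00034993]), 'tau': array([ 1.21529803e-03, -5.63410842e+01,  1.22691169e+00, -1.93440932e+01,
        1.10883848e-02,  1.02746522e-02,  4.60771858e-06]), 'eef_pos': array([226.17785486, 608.71026757, 230.38394338]), 'tool_rot': array([-3.13966712e+00,  9.79669905e-06,  2.78574228e+00]), 'force': array([0.01412274, 0.14046447, 0.42456817]), 'torque': array([-0.04138838, -0.06481097, -0.00057595]), 'width': 85.70721724646515}
top {'camera_matrix': array([[362.06493573,   0.        , 316.09376444],
       [  0.        , 362.06493573, 194.25651055],
       [  0.        ,   0.        ,   1.        ]]), 'origin': array([ 318.66702069,   38.30215525, 1061.83417515]), 'attitude': array([ 1.29078625e-01,  1.19921251e-03, -1.54920130e+00])}
side {'camera_matrix': array([[440.79188831,   0.        , 318.74219776],
       [  0.        , 440.79188831, 196.22921421],
       [  0.        ,   0.        ,   1.        ]]), 'origin': array([  76.50600523, -499.98073504,  851.41664813]), 'attitude': array([ 0.66882028,  0.00130662, -0.63453777])}
```

View pics/top0.png

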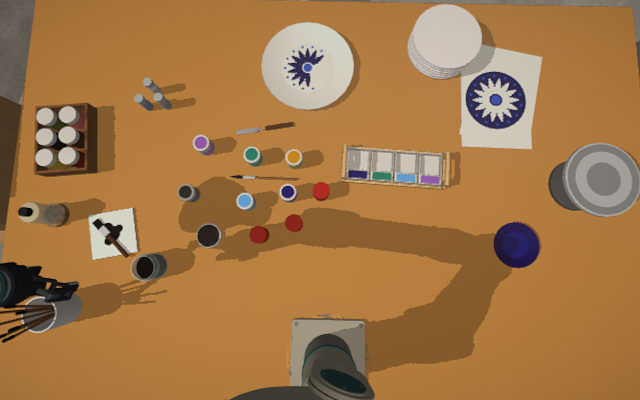

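View pics/side0.png

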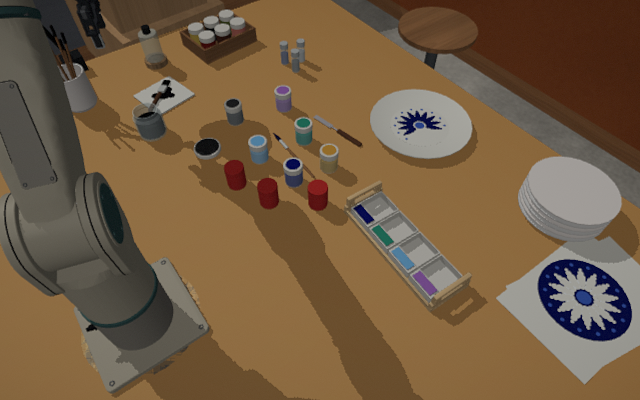

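The six jars in the top view:
- lilac (202,144)
- turquoise (252,156)
- ochre (294,157)
- grey (188,192)
- light blue (245,201)
- dark blue (288,191)

The red look-alikes at (320,190), (294,223) and (259,234) are excluded by colour. The blue bowl at (516,245) and the set in the wooden box at left are also not jars of this set. The caddy tiles run navy, turquoise, light blue, lilac from left to right.

Next I'll measure both views and confirm with a crop.

```bash
cat >h.py <<'E'
from cell import *
import cv2,numpy as np
from scipy.spatial.transform import Rotation as R
def ray(cal,px):
    K=np.array(cal["camera_matrix"]);d=np.linalg.solve(K,[px[0],px[1],1.]);d=d*[1,-1,-1]
    return np.array(cal["origin"]),R.from_euler("xyz",cal["attitude"]).as_matrix()@d
def plane(cal,px,z):
    o,d=ray(cal,px);return o+d*(z-o[2])/d[2]
def pix(cal,P):
    p=R.from_euler("xyz",cal["attitude"]).as_matrix().T@(np.array(P)-cal["origin"])
    q=np.array(cal["camera_matrix"])@(p*[1,-1,-1]);return q[:2]/q[2]
def blob(im,px,r,tol=45):
    # colour-connected region around px; centroid, area
    m=np.zeros((im.shape[0]+2,im.shape[1]+2),np.uint8)
    x,y=map(int,np.round(px))
    cv2.floodFill(im.copy(),m,(x,y),0,(tol,)*3,(tol,)*3,4|(255<<8)|cv2.FLOODFILL_MASK_ONLY|cv2.FLOODFILL_FIXED_RANGE)
    mm=m[1:-1,1:-1];mm[:, :max(0,x-r)]=0;mm[:,x+r:]=0;mm[:max(0,y-r)]=0;mm[y+r:]=0
    M=cv2.moments(mm,True);return np.array([M["m10"],M["m01"]])/M["m00"],int(M["m00"])
E
python3 - <<'E'
from h import *
top=cv2.imread("pics/top0.png");side=cv2.imread("pics/side0.png")
ct=calibration("top");cs=calibration("side")
T=dict(lilac=(202,143),turq=(252,155),ochre=(294,157),grey=(187,191),light=(245,201),dark=(288,191))
S=dict(lilac=(283,92),turq=(303,125),ochre=(329,152),grey=(233,104),light=(259,143),dark=(293,165))
for n in T:
    a,A=blob(top,T[n],10);b,B=blob(side,S[n],13)
    print(n,a.round(1),A,plane(ct,a,64).round(1),b.round(1),B,plane(cs,b,64).round(1))
TT=dict(dark=(358,174),turq=(382,175),light=(405,178),lilac=(430,180))
SS=dict(dark=(364,214),turq=(383,236),light=(402,258),lilac=(426,282))
for n in TT:
    a,A=blob(top,TT[n],14,40);b,B=blob(side,SS[n],16,40)
    print("tile",n,a.round(1),A,plane(ct,a,31).round(1),b.round(1),B,plane(cs,b,31).round(1))
cv2.imwrite("pics/crop1.png",cv2.resize(top[120:250,170:470],None,fx=2.6,fy=2.6,interpolation=cv2.INTER_CUBIC))
print(calibration("wrist"))
E
```

```text
lilac [200.3 142.3] 114 [589.6 373.4  64. ] [282.3  89.7] 79 [588.6 370.5  64. ]
turq [251.2 153.8] 109 [559.3 227.7  64. ] [303.  122.5] 89 [557.7 225.   64. ]
ochre [293.5 156.5] 113 [553.9 108.4  64. ] [328.7 149.6] 110 [552.2 106.1  64. ]
grey [184.9 191.5] 121 [448.1 407.6  64. ] [232.1 102.7] 80 [447.2 405.3  64. ]
light [244.2 200.5] 122 [426.4 241.3  64. ] [256.9 140.5] 111 [425.3 239.4  64. ]
dark [287.4 191.4] 114 [454.4 122.4  64. ] [292.6 163.7] 109 [453.2 120.1  64. ]
tile dark [357.4 173.6] 115 [515.1 -75.8  31. ] [363.4 213.6] 157 [512.4 -79.1  31. ]
tile turq [381.4 175.4] 120 [ 511.3 -145.    31. ] [382.4 235.1] 186 [ 508.6 -149.4   31. ]
tile light [405.5 177.6] 128 [ 506.6 -214.6   31. ] [402.4 257.8] 226 [ 504.5 -218.3   31. ]
tile lilac [429.8 179.3] 138 [ 502.9 -284.6   31. ] [424.8 283. ] 261 [ 500.6 -289.2   31. ]
{'camera_matrix': array([[276.40157306,   0.        , 319.36042659],
       [  0.        , 276.40157306, 197.75242265],
       [  0.        ,   0.        ,   1.        ]]), 'origin': array([165.26853382, 633.2955661 , 372.95381094]), 'attitude': array([-0.26406933,  0.00185268,  1.21540683])}
```

View pics/crop1.png

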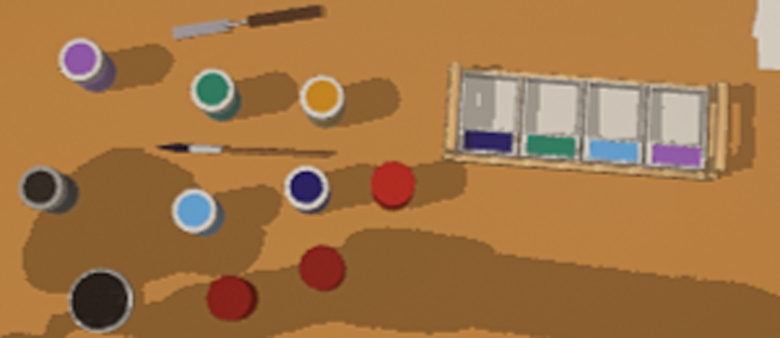

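The crop confirms it: in the crop, blue-set dots sit at lilac (80,60), turquoise (212,90), light blue (195,210) and dark blue (306,188). Ochre is at (322,97), grey at (40,187), and the plain red look-alikes have no white lid. The two views agree within 4 mm, so I average them. The caddy is turned about -3.3°, and I'll point the jaws along the caddy's x axis. Lilac goes first.

Call:
apply_moves --increments '[{"tx":0.363,"ty":-0.237,"tz":-0.03,"rz":-14.6,"claw":0.068},{"tx":0.363,"ty":-0.237,"tz":-0.03,"rz":-14.6,"claw":0.068},{"tx":0.363,"ty":-0.237,"tz":-0.03,"rz":-14.6,"claw":0.068},{"tx":0.363,"ty":-0.237,"tz":-0.03,"rz":-14.6,"claw":0.068},{"tx":0.363,"ty":-0.237,"tz":-0.03,"rz":-14.6,"claw":0.068},{"tx":0.363,"ty":-0.237,"tz":-0.03,"rz":-14.6,"claw":0.068},{"tx":0.363,"ty":-0.237,"tz":-0.03,"rz":-14.6,"claw":0.068},{"tx":0.363,"ty":-0.237,"tz":-0.03,"rz":-14.6,"claw":0.068},{"tx":0.363,"ty":-0.237,"tz":-0.03,"rz":-14.6,"claw":0.068},{"tx":0.363,"ty":-0.237,"tz":-0.03,"rz":-14.6,"claw":0.068},{"tx":0.363,"ty":-0.237,"tz":-0.03,"rz":-14.6,"claw":0.068},{"tx":0.363,"ty":-0.237,"tz":-0.03,"rz":-14.6,"claw":0.068}]'

```text
$.increments[0]: bad value
```

Call:
apply_moves --increments '[{"tx":0.03,"ty":-0.02,"tz":0.0,"rx":0,"ry":0,"rz":-1.2,"claw":0.068},{"tx":0.06,"ty":-0.04,"tz":0.0,"rx":0,"ry":0,"rz":-2.4,"claw":0.068},{"tx":0.363,"ty":-0.237,"tz":-0.03,"rx":0,"ry":0,"rz":-14.6,"claw":0.068}]'

```text
clock: 0.4
eef_pos: [326.8, 543.1, 227.1]
tool_rot: [3.141, -0.002, 2.426]
force: [0.9, 1.2, -0.5]
width: 68.2
```

Call:
apply_moves --increments '[{"tx":0.262,"ty":-0.171,"tz":-0.03,"rx":0,"ry":0,"rz":-10.4,"claw":0.068},{"tx":0.262,"ty":-0.171,"tz":-0.03,"rx":0,"ry":0,"rz":-10.4,"claw":0.068},{"tx":0.262,"ty":-0.171,"tz":-0.03,"rx":0,"ry":0,"rz":-10.4,"claw":0.068},{"tx":0.262,"ty":-0.171,"tz":-0.03,"rx":0,"ry":0,"rz":-10.4,"claw":0.068},{"tx":0.262,"ty":-0.171,"tz":-0.03,"rx":0,"ry":0,"rz":-10.4,"claw":0.068},{"tx":0.262,"ty":-0.171,"tz":-0.03,"rx":0,"ry":0,"rz":-10.4,"claw":0.068},{"tx":0.262,"ty":-0.171,"tz":-0.03,"rx":0,"ry":0,"rz":-10.4,"claw":0.068},{"tx":0.262,"ty":-0.171,"tz":-0.03,"rx":0,"ry":0,"rz":-10.4,"claw":0.068},{"tx":0.262,"ty":-0.171,"tz":-0.03,"rx":0,"ry":0,"rz":-10.4,"claw":0.068},{"tx":0.262,"ty":-0.171,"tz":-0.03,"rx":0,"ry":0,"rz":-10.4,"claw":0.068}]'

```text
clock: 1.4
eef_pos: [588.0, 373.7, 197.0]
tool_rot: [-3.14, -0.002, 1.523]
force: [-0.7, -0.1, 0.1]
width: 68.0
```

```bash
python3 - <<'E'
from h import *
s=read_state();print(s["eef_pos"],s["tool_rot"],s["qpos"].round(2));c=calibration("wrist")
im=get_image("wrist")[:,:,::-1].copy();cv2.imwrite("pics/w1.png",im)
for n,P in dict(lilac=(589,372,64),turq=(558,226,64)).items(): print(n,pix(c,P))
E
```

```text
[588.00082078 373.69181921 197.04678423] [-3.13967076e+00 -1.51860064e-03  1.52271186e+00] [-0.8   0.76  0.36  1.41 -0.29  1.02 -0.42]
lilac [319.92852897 192.68087563]
turq [299.28143726 315.23479372]
```

View pics/w1.png

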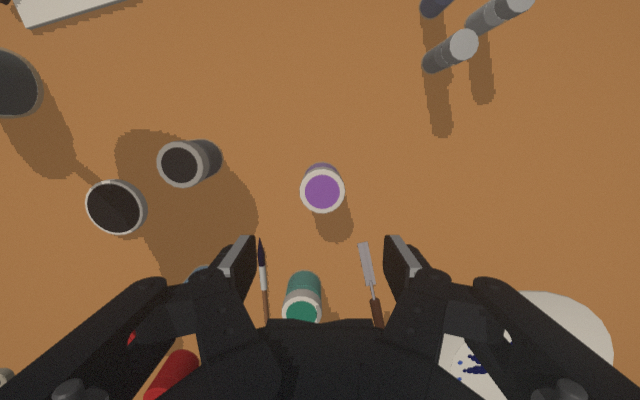

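The wrist view shows the lilac lid at (322,191) against a prediction of (320,193), about 2 mm off. Grasping it now.

Call:
apply_moves --increments '[{"tx":0.002,"ty":-0.001,"tz":-0.05,"rx":0,"ry":0,"rz":0,"claw":0.068},{"tx":0.002,"ty":-0.001,"tz":-0.09,"rx":0,"ry":0,"rz":0,"claw":0.068},{"tx":0.002,"ty":-0.001,"tz":-0.12,"rx":0,"ry":0,"rz":0,"claw":0.068},{"tx":0.002,"ty":-0.001,"tz":-0.15,"rx":0,"ry":0,"rz":0,"claw":0.068},{"tx":0.002,"ty":-0.001,"tz":-0.171,"rx":0,"ry":0,"rz":0,"claw":0.068},{"tx":0.002,"ty":-0.001,"tz":-0.171,"rx":0,"ry":0,"rz":0,"claw":0.068},{"tx":0.002,"ty":-0.001,"tz":-0.171,"rx":0,"ry":0,"rz":0,"claw":0.04},{"tx":0.002,"ty":-0.001,"tz":-0.171,"rx":0,"ry":0,"rz":0,"claw":0.04},{"tx":0.002,"ty":-0.001,"tz":-0.171,"rx":0,"ry":0,"rz":0,"claw":0.04},{"tx":0.002,"ty":-0.001,"tz":-0.171,"rx":0,"ry":0,"rz":0,"claw":0.04},{"tx":0.002,"ty":-0.001,"tz":-0.171,"rx":0,"ry":0,"rz":0,"claw":0.04}]'

```text
clock: 2.55
eef_pos: [593.0, 371.1, 27.9]
tool_rot: [3.14, -0.002, 1.519]
force: [-1.3, 1.7, 6.4]
width: 46.9
```

Call:
apply_moves --increments '[{"tx":0,"ty":0,"tz":0.03,"rx":0,"ry":0,"rz":0,"claw":0.04},{"tx":0,"ty":0,"tz":0.07,"rx":0,"ry":0,"rz":0,"claw":0.04},{"tx":0,"ty":0,"tz":0.11,"rx":0,"ry":0,"rz":0,"claw":0.04},{"tx":0,"ty":-0.02,"tz":0.14,"rx":0,"ry":0,"rz":0,"claw":0.04},{"tx":-0.005,"ty":-0.06,"tz":0.14,"rx":0,"ry":0,"rz":0,"claw":0.04},{"tx":-0.01,"ty":-0.1,"tz":0.14,"rx":0,"ry":0,"rz":0,"claw":0.04},{"tx":-0.015,"ty":-0.14,"tz":0.14,"rx":0,"ry":0,"rz":0,"claw":0.04},{"tx":-0.02,"ty":-0.18,"tz":0.14,"rx":0,"ry":0,"rz":0,"claw":0.04},{"tx":-0.025,"ty":-0.22,"tz":0.14,"rx":0,"ry":0,"rz":0,"claw":0.04},{"tx":-0.03,"ty":-0.26,"tz":0.14,"rx":0,"ry":0,"rz":0,"claw":0.04},{"tx":-0.035,"ty":-0.3,"tz":0.14,"rx":0,"ry":0,"rz":0,"claw":0.04},{"tx":-0.04,"ty":-0.33,"tz":0.14,"rx":0,"ry":0,"rz":0,"claw":0.04}]'

```text
clock: 3.75
eef_pos: [551.6, 36.7, 166.5]
tool_rot: [3.141, 0.001, 1.516]
force: [0.4, -0.5, -1.9]
width: 46.6
```

Call:
apply_moves --increments '[{"tx":-0.001,"ty":-0.03,"tz":0,"rx":0,"ry":0,"rz":0,"claw":0.04},{"tx":-0.001,"ty":-0.07,"tz":0,"rx":0,"ry":0,"rz":0,"claw":0.04},{"tx":-0.002,"ty":-0.11,"tz":0,"rx":0,"ry":0,"rz":0,"claw":0.04},{"tx":-0.002,"ty":-0.15,"tz":0,"rx":0,"ry":0,"rz":0,"claw":0.04},{"tx":-0.003,"ty":-0.19,"tz":0,"rx":0,"ry":0,"rz":0,"claw":0.04},{"tx":-0.003,"ty":-0.23,"tz":0,"rx":0,"ry":0,"rz":0,"claw":0.04},{"tx":-0.004,"ty":-0.27,"tz":0,"rx":0,"ry":0,"rz":0,"claw":0.04},{"tx":-0.004,"ty":-0.3,"tz":0,"rx":0,"ry":0,"rz":0,"claw":0.04},{"tx":-0.004,"ty":-0.326,"tz":0,"rx":0,"ry":0,"rz":0,"claw":0.04},{"tx":-0.004,"ty":-0.326,"tz":0,"rx":0,"ry":0,"rz":0,"claw":0.04},{"tx":-0.004,"ty":-0.326,"tz":0,"rx":0,"ry":0,"rz":0,"claw":0.04}]'

```text
clock: 4.85
eef_pos: [547.5, -286.4, 166.0]
tool_rot: [-3.141, -0.0, 1.517]
force: [-0.8, 1.3, -1.3]
width: 46.6
```

```bash
python3 - <<'E'
from h import *
s=read_state();print(s["eef_pos"],s["tool_rot"],s["qpos"].round(2));c=calibration("wrist")
im=get_image("wrist")[:,:,::-1].copy();cv2.imwrite("pics/w2.png",im)
for n,P in dict(tl=(501.8,-287,31),tli=(505.5,-216.5,31),tt=(510,-147.2,31),td=(513.7,-77.5,31)).items(): print(n,pix(c,P).round(1))
E
```

```text
[ 547.54295435 -286.35185417  165.96636981] [-3.14101846e+00 -3.65285889e-04  1.51706351e+00] [ 0.26  0.67  0.29  1.68 -0.24  0.82  0.6 ]
tl [274.7 193.4]
tli [271.5 122.8]
tt [268.9  43.2]
td [264.9 -49.5]
```

View pics/w2.png

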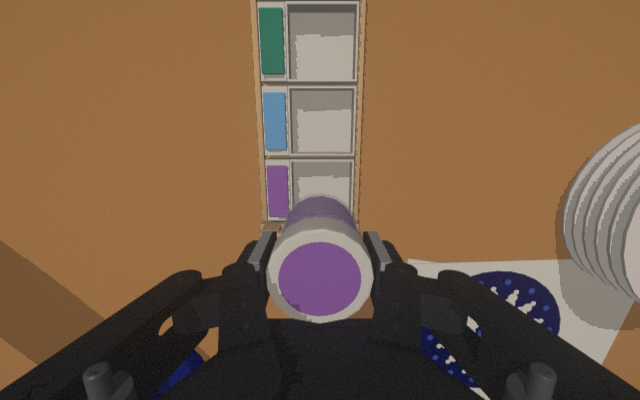

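The wrist view shows the lilac tile at (277,191), the light blue one at (275,122) and the turquoise one at (271,41). The jar is held upright with its lid at (320,278). I'll now measure the offsets.

```bash
python3 - <<'E'
from h import *
im=cv2.imread("pics/w2.png");c=calibration("wrist")
pts=[]
for n,p in dict(lil=(277,191),light=(275,122),turq=(271,41)).items():
    a,A=blob(im,p,45,45);P=plane(c,a,31);pts.append(P);print(n,a.round(1),A,P.round(1))
d=pts[2]-pts[0];d/=np.linalg.norm(d);x=np.array([d[1],-d[0],0]);print(d)
for P in pts: print("cup",(P+45.5*x).round(1))
a,A=blob(im,(320,280),60,45)
print("lid",a,A,plane(c,a,166-27.9+64).round(1),read_state()["eef_pos"].round(1))
im=cv2.imread("pics/w1.png") # dots seen earlier
E
```

```text
lil [292.4 199.1] 2660 [ 520.1 -292.6   31. ]
light [274.2 120.2] 1256 [ 508.7 -212.9   31. ]
turq [271.5  40.6] 1572 [ 512.7 -143.8   31. ]
[-0.0498511   0.99875666  0.        ]
cup [ 565.6 -290.3   31. ]
cup [ 554.1 -210.6   31. ]
cup [ 558.1 -141.6   31. ]
lid [316.67558784 280.46989103] 5231 [ 547.7 -283.6  202.1] [ 548.  -285.   165.9]
```

Call:
apply_moves --increments '[{"tx":0.001,"ty":-0.003,"tz":-0.03,"rx":0,"ry":0,"rz":0,"claw":0.04},{"tx":0.001,"ty":-0.003,"tz":-0.06,"rx":0,"ry":0,"rz":0,"claw":0.04},{"tx":0.001,"ty":-0.003,"tz":-0.085,"rx":0,"ry":0,"rz":0,"claw":0.04},{"tx":0.001,"ty":-0.003,"tz":-0.1,"rx":0,"ry":0,"rz":0,"claw":0.04},{"tx":0.001,"ty":-0.003,"tz":-0.11,"rx":0,"ry":0,"rz":0,"claw":0.04},{"tx":0.001,"ty":-0.003,"tz":-0.115,"rx":0,"ry":0,"rz":0,"claw":0.04},{"tx":0.001,"ty":-0.003,"tz":-0.12,"rx":0,"ry":0,"rz":0,"claw":0.04},{"tx":0.001,"ty":-0.003,"tz":-0.125,"rx":0,"ry":0,"rz":0,"claw":0.04},{"tx":0.001,"ty":-0.003,"tz":-0.125,"rx":0,"ry":0,"rz":0,"claw":0.04},{"tx":0.001,"ty":-0.003,"tz":-0.125,"rx":0,"ry":0,"rz":0,"claw":0.04}]'

```text
clock: 5.9
eef_pos: [549.4, -289.1, 41.6]
tool_rot: [3.141, 0.0, 1.519]
force: [0.5, -0.3, -2.0]
width: 46.9
```

Call:
apply_moves --increments '[{"tx":0,"ty":0,"tz":-0.003,"rx":0,"ry":0,"rz":0,"claw":0.04},{"tx":0,"ty":0,"tz":-0.005,"rx":0,"ry":0,"rz":0,"claw":0.04},{"tx":0,"ty":0,"tz":-0.006,"rx":0,"ry":0,"rz":0,"claw":0.04},{"tx":0,"ty":0,"tz":-0.006,"rx":0,"ry":0,"rz":0,"claw":0.04}]'

```text
clock: 6.3
eef_pos: [549.1, -288.9, 35.1]
tool_rot: [-3.141, -0.0, 1.519]
force: [0.1, -0.4, -1.6]
width: 46.5
```

Call:
apply_moves --increments '[{"tx":0,"ty":0,"tz":-0.001,"rx":0,"ry":0,"rz":0,"claw":0.04},{"tx":0,"ty":0,"tz":-0.002,"rx":0,"ry":0,"rz":0,"claw":0.04},{"tx":0,"ty":0,"tz":-0.002,"rx":0,"ry":0,"rz":0,"claw":0.04}]'

```text
clock: 6.6
eef_pos: [549.2, -288.9, 34.8]
tool_rot: [3.141, -0.0, 1.519]
force: [-2.8, 2.7, 11.4]
width: 46.9
```

Contact with the floor. Now release and go up.

Call:
apply_moves --increments '[{"tx":0,"ty":0,"tz":0.001,"rx":0,"ry":0,"rz":0,"claw":0.055},{"tx":0,"ty":0,"tz":0.001,"rx":0,"ry":0,"rz":0,"claw":0.066},{"tx":0,"ty":0,"tz":0.001,"rx":0,"ry":0,"rz":0,"claw":0.066},{"tx":0,"ty":0,"tz":0.001,"rx":0,"ry":0,"rz":0,"claw":0.066},{"tx":0,"ty":0,"tz":0.03,"rx":0,"ry":0,"rz":0,"claw":0.066},{"tx":0,"ty":0,"tz":0.07,"rx":0,"ry":0,"rz":0,"claw":0.066},{"tx":0,"ty":0.03,"tz":0.11,"rx":0,"ry":0,"rz":0,"claw":0.066},{"tx":0,"ty":0.07,"tz":0.14,"rx":0,"ry":0,"rz":0,"claw":0.066},{"tx":0,"ty":0.11,"tz":0.16,"rx":0,"ry":0,"rz":0,"claw":0.066},{"tx":0,"ty":0.15,"tz":0.16,"rx":0,"ry":0,"rz":0,"claw":0.066},{"tx":0,"ty":0.19,"tz":0.16,"rx":0,"ry":0,"rz":0,"claw":0.066},{"tx":0,"ty":0.19,"tz":0.16,"rx":0,"ry":0,"rz":0,"claw":0.066}]'

```text
clock: 7.8
eef_pos: [549.4, -90.8, 192.9]
tool_rot: [-3.14, -0.005, 1.529]
force: [-0.8, -0.3, -0.5]
width: 66.3
```

```bash
python3 - <<'E'
from h import *
print(read_state()["eef_pos"].round(1))
im=get_image("top")[:,:,::-1].copy();cv2.imwrite("pics/top2.png",im);ct=calibration("top")
cv2.imwrite("pics/crop2.png",cv2.resize(im[120:230,330:470],None,fx=4,fy=4,interpolation=cv2.INTER_CUBIC))
p=pix(ct,(549,-286.5,72));print(p);a,A=blob(im,p,10);print(a,A,plane(ct,a,72))
E
```

```text
[549.4 -90.8 192.9]
[434.71650666 160.54057824]
[432.38172043 159.32258065] 186 [ 552.33290154 -280.05980022   72.        ]
```

View pics/crop2.png

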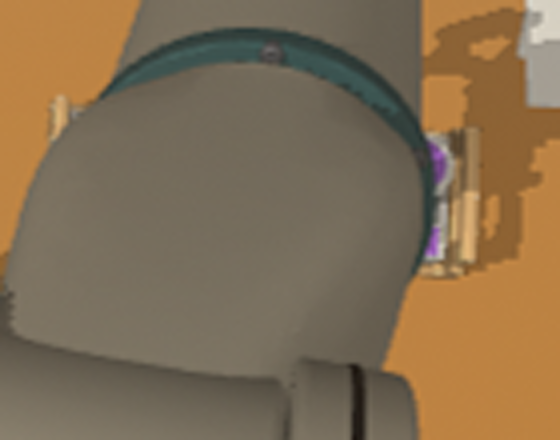

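The arm hides the caddy in this view. I'll check again on the way; dark blue is next.

Call:
apply_moves --increments '[{"tx":-0.018,"ty":0.04,"tz":0,"rx":0,"ry":0,"rz":0,"claw":0.066},{"tx":-0.036,"ty":0.08,"tz":0,"rx":0,"ry":0,"rz":0,"claw":0.066},{"tx":-0.054,"ty":0.12,"tz":0,"rx":0,"ry":0,"rz":0,"claw":0.066},{"tx":-0.072,"ty":0.16,"tz":0,"rx":0,"ry":0,"rz":0,"claw":0.066},{"tx":-0.086,"ty":0.195,"tz":0,"rx":0,"ry":0,"rz":0,"claw":0.066},{"tx":-0.095,"ty":0.213,"tz":0,"rx":0,"ry":0,"rz":0,"claw":0.066},{"tx":-0.095,"ty":0.213,"tz":0,"rx":0,"ry":0,"rz":0,"claw":0.066},{"tx":-0.095,"ty":0.213,"tz":0,"rx":0,"ry":0,"rz":0,"claw":0.066}]'

```text
clock: 8.65
eef_pos: [454.8, 113.0, 193.3]
tool_rot: [3.141, 0.001, 1.518]
force: [-0.1, -0.3, -0.0]
width: 66.0
```

```bash
python3 - <<'E'
from h import *
s=read_state();print(s["eef_pos"].round(1),s["tool_rot"].round(3));c=calibration("wrist");ct=calibration("top")
im=get_image("top")[:,:,::-1].copy();w=get_image("wrist")[:,:,::-1].copy()
cv2.imwrite("pics/top3.png",im);cv2.imwrite("pics/w3.png",w)
p=pix(ct,(549,-286.5,72));a,A=blob(im,p,10);print("lilac in cup",a,A,plane(ct,a,72).round(1))
a,A=blob(im,(431,179),12,40);print("tile",a,A,plane(ct,a,31).round(1))
for n,P in dict(dark=(455,122,64),light=(427,241,64),turq=(560,228,64)).items():
    p=pix(c,P)
    if 0<p[0]<640 and 0<p[1]<400:
        a,A=blob(w,p,45);print(n,p,a,A,plane(c,a,64).round(1))
h=cv2.resize(im[110:250,170:470],(640,299));cv2.imwrite("pics/c3.png",np.vstack([h,cv2.resize(w,(480,300),interpolation=3)[:, :].copy() if 0 else cv2.copyMakeBorder(cv2.resize(w,(480,300)),0,0,0,160,0)]))
E
```

```text
[454.8 113.  193.3] [3.141e+00 1.000e-03 1.518e+00]
lilac in cup [434.7734375 160.71875  ] 128 [ 548.5 -286.6   72. ]
tile [430.20472441 179.48818898] 127 [ 502.4 -285.8   31. ]
dark [318.21358204 183.02419621] [318.14512712 182.1154661 ] 944 [455.  122.9  64. ]
light [279.75528374  54.29432076] [279.98439716  52.89432624] 1410 [427.3 242.1  64. ]
turq [428.59787259  61.67746936] [428.33850702  60.83296378] 1353 [559.7 228.7  64. ]
```

View pics/c3.png

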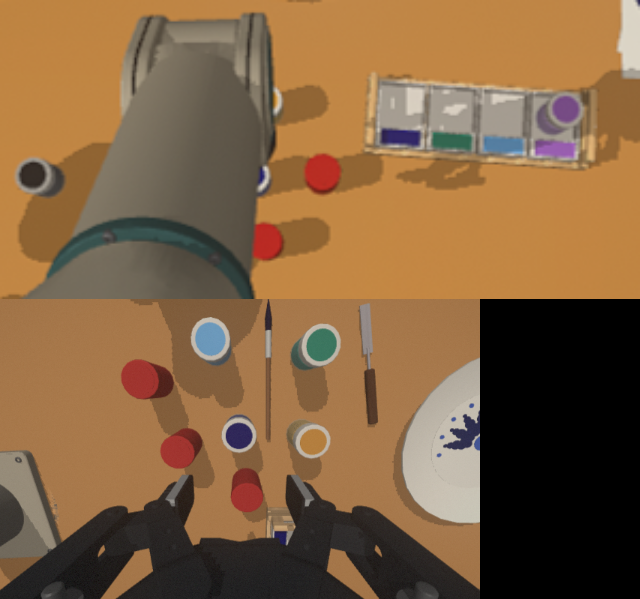

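The lilac jar stands in its cup, 2 mm off centre. The wrist camera puts dark blue at (455,123), which matches. A red look-alike stands close on the -x side, so I'll open to only 60 mm.

Call:
apply_moves --increments '[{"tx":0,"ty":0.009,"tz":-0.03,"rx":0,"ry":0,"rz":0,"claw":0.06},{"tx":0,"ty":0.009,"tz":-0.06,"rx":0,"ry":0,"rz":0,"claw":0.06},{"tx":0,"ty":0.009,"tz":-0.09,"rx":0,"ry":0,"rz":0,"claw":0.06},{"tx":0,"ty":0.009,"tz":-0.09,"rx":0,"ry":0,"rz":0,"claw":0.06},{"tx":0,"ty":0.009,"tz":-0.09,"rx":0,"ry":0,"rz":0,"claw":0.06}]'

```text
clock: 9.25
eef_pos: [454.7, 121.7, 103.3]
tool_rot: [-3.141, 0.001, 1.516]
force: [0.3, 0.4, -0.3]
width: 59.7
```

Call:
apply_moves --increments '[{"tx":0,"ty":0.001,"tz":-0.03,"rx":0,"ry":0,"rz":0,"claw":0.06},{"tx":0,"ty":0.001,"tz":-0.055,"rx":0,"ry":0,"rz":0,"claw":0.06},{"tx":0,"ty":0.001,"tz":-0.076,"rx":0,"ry":0,"rz":0,"claw":0.06},{"tx":0,"ty":0.001,"tz":-0.076,"rx":0,"ry":0,"rz":0,"claw":0.06},{"tx":0,"ty":0.001,"tz":-0.076,"rx":0,"ry":0,"rz":0,"claw":0.04},{"tx":0,"ty":0.001,"tz":-0.076,"rx":0,"ry":0,"rz":0,"claw":0.04},{"tx":0,"ty":0.001,"tz":-0.076,"rx":0,"ry":0,"rz":0,"claw":0.04},{"tx":0,"ty":0.001,"tz":-0.076,"rx":0,"ry":0,"rz":0,"claw":0.04},{"tx":0,"ty":0.001,"tz":-0.076,"rx":0,"ry":0,"rz":0,"claw":0.04}]'

```text
clock: 10.15
eef_pos: [455.4, 124.3, 28.7]
tool_rot: [3.139, -0.001, 1.519]
force: [-0.3, -0.9, 8.6]
width: 46.7
```

Call:
apply_moves --increments '[{"tx":0,"ty":0,"tz":0.03,"rx":0,"ry":0,"rz":0,"claw":0.04},{"tx":0,"ty":0,"tz":0.07,"rx":0,"ry":0,"rz":0,"claw":0.04},{"tx":0,"ty":0,"tz":0.11,"rx":0,"ry":0,"rz":0,"claw":0.04},{"tx":0.01,"ty":-0.02,"tz":0.13,"rx":0,"ry":0,"rz":0,"claw":0.04},{"tx":0.03,"ty":-0.055,"tz":0.13,"rx":0,"ry":0,"rz":0,"claw":0.04},{"tx":0.05,"ty":-0.09,"tz":0.13,"rx":0,"ry":0,"rz":0,"claw":0.04},{"tx":0.07,"ty":-0.125,"tz":0.13,"rx":0,"ry":0,"rz":0,"claw":0.04},{"tx":0.085,"ty":-0.16,"tz":0.13,"rx":0,"ry":0,"rz":0,"claw":0.04},{"tx":0.1,"ty":-0.19,"tz":0.13,"rx":0,"ry":0,"rz":0,"claw":0.04},{"tx":0.106,"ty":-0.201,"tz":0.13,"rx":0,"ry":0,"rz":0,"claw":0.04},{"tx":0.106,"ty":-0.201,"tz":0.13,"rx":0,"ry":0,"rz":0,"claw":0.04},{"tx":0.106,"ty":-0.201,"tz":0.13,"rx":0,"ry":0,"rz":0,"claw":0.04}]'

```text
clock: 11.35
eef_pos: [559.4, -75.2, 157.1]
tool_rot: [-3.14, -0.001, 1.52]
force: [-0.2, 0.8, -1.4]
width: 46.4
```

Call:
apply_moves --increments '[{"tx":0.001,"ty":-0.002,"tz":-0.03,"rx":0,"ry":0,"rz":0,"claw":0.04},{"tx":0.001,"ty":-0.002,"tz":-0.06,"rx":0,"ry":0,"rz":0,"claw":0.04},{"tx":0.001,"ty":-0.002,"tz":-0.085,"rx":0,"ry":0,"rz":0,"claw":0.04},{"tx":0.001,"ty":-0.002,"tz":-0.1,"rx":0,"ry":0,"rz":0,"claw":0.04},{"tx":0.001,"ty":-0.002,"tz":-0.108,"rx":0,"ry":0,"rz":0,"claw":0.04},{"tx":0.001,"ty":-0.002,"tz":-0.114,"rx":0,"ry":0,"rz":0,"claw":0.04},{"tx":0.001,"ty":-0.002,"tz":-0.117,"rx":0,"ry":0,"rz":0,"claw":0.04},{"tx":0.001,"ty":-0.002,"tz":-0.117,"rx":0,"ry":0,"rz":0,"claw":0.04},{"tx":0.001,"ty":-0.002,"tz":-0.117,"rx":0,"ry":0,"rz":0,"claw":0.04}]'

```text
clock: 12.25
eef_pos: [561.6, -78.8, 40.8]
tool_rot: [3.14, -0.0, 1.519]
force: [0.3, -0.1, -0.9]
width: 46.5
```

Call:
apply_moves --increments '[{"tx":0,"ty":0,"tz":-0.003,"rx":0,"ry":0,"rz":0,"claw":0.04},{"tx":0,"ty":0,"tz":-0.005,"rx":0,"ry":0,"rz":0,"claw":0.04},{"tx":0,"ty":0,"tz":-0.006,"rx":0,"ry":0,"rz":0,"claw":0.04},{"tx":0,"ty":0,"tz":-0.007,"rx":0,"ry":0,"rz":0,"claw":0.04},{"tx":0,"ty":0,"tz":-0.007,"rx":0,"ry":0,"rz":0,"claw":0.04}]'

```text
clock: 12.75
eef_pos: [561.5, -78.9, 35.6]
tool_rot: [3.14, -0.001, 1.518]
force: [-5.4, 0.6, 21.2]
width: 46.8
```

Call:
apply_moves --increments '[{"tx":0,"ty":0,"tz":0.001,"rx":0,"ry":0,"rz":0,"claw":0.055},{"tx":0,"ty":0,"tz":0.001,"rx":0,"ry":0,"rz":0,"claw":0.066},{"tx":0,"ty":0,"tz":0.001,"rx":0,"ry":0,"rz":0,"claw":0.066},{"tx":0,"ty":0,"tz":0.001,"rx":0,"ry":0,"rz":0,"claw":0.066},{"tx":0,"ty":0,"tz":0.03,"rx":0,"ry":0,"rz":0,"claw":0.066},{"tx":0,"ty":0,"tz":0.07,"rx":0,"ry":0,"rz":0,"claw":0.066},{"tx":-0.01,"ty":0.03,"tz":0.11,"rx":0,"ry":0,"rz":0,"claw":0.066},{"tx":-0.027,"ty":0.065,"tz":0.12,"rx":0,"ry":0,"rz":0,"claw":0.066},{"tx":-0.045,"ty":0.107,"tz":0.12,"rx":0,"ry":0,"rz":0,"claw":0.066},{"tx":-0.062,"ty":0.147,"tz":0.12,"rx":0,"ry":0,"rz":0,"claw":0.066},{"tx":-0.08,"ty":0.19,"tz":0.12,"rx":0,"ry":0,"rz":0,"claw":0.066},{"tx":-0.095,"ty":0.226,"tz":0.12,"rx":0,"ry":0,"rz":0,"claw":0.066}]'

```text
clock: 13.95
eef_pos: [464.8, 149.5, 153.0]
tool_rot: [-3.141, -0.001, 1.52]
force: [-0.6, 0.5, -0.2]
width: 66.1
```

Call:
apply_moves --increments '[{"tx":-0.015,"ty":0.035,"tz":0,"rx":0,"ry":0,"rz":0,"claw":0.064},{"tx":-0.03,"ty":0.07,"tz":0,"rx":0,"ry":0,"rz":0,"claw":0.064},{"tx":-0.038,"ty":0.092,"tz":-0.02,"rx":0,"ry":0,"rz":0,"claw":0.064},{"tx":-0.038,"ty":0.092,"tz":-0.05,"rx":0,"ry":0,"rz":0,"claw":0.064},{"tx":-0.038,"ty":0.092,"tz":-0.05,"rx":0,"ry":0,"rz":0,"claw":0.064},{"tx":-0.038,"ty":0.092,"tz":-0.05,"rx":0,"ry":0,"rz":0,"claw":0.064}]'

```text
clock: 14.55
eef_pos: [428.1, 238.3, 103.1]
tool_rot: [-3.141, 0.001, 1.518]
force: [0.0, 0.0, 0.8]
width: 63.7
```

```bash
python3 - <<'E'
from h import *
s=read_state();print(s["eef_pos"].round(1));c=calibration("wrist");ct=calibration("top")
im=get_image("top")[:,:,::-1].copy();w=get_image("wrist")[:,:,::-1].copy()
cv2.imwrite("pics/top4.png",im)
for n,P in dict(lil=(549,-287),dark=(561,-78)).items():
    a,A=blob(im,pix(ct,(*P,72)),10);print(n,a,A,plane(ct,a,72).round(1))
p=pix(c,(427,241.5,64));a,A=blob(w,p,45);print(p,a,A,plane(c,a,64).round(1))
E
```

```text
[428.1 238.3 103.1]
lil [434.81666667 160.63333333] 120 [ 548.7 -286.8   72. ]
dark [360.7706422  154.98165138] 109 [560.5 -80.2  72. ]
[316.39532284 218.58488872] [316.48810127 218.28303797] 1975 [427.1 241.7  64. ]
```

Call:
apply_moves --increments '[{"tx":-0.001,"ty":0.003,"tz":-0.03,"rx":0,"ry":0,"rz":0,"claw":0.064},{"tx":-0.001,"ty":0.003,"tz":-0.055,"rx":0,"ry":0,"rz":0,"claw":0.064},{"tx":-0.001,"ty":0.003,"tz":-0.076,"rx":0,"ry":0,"rz":0,"claw":0.064},{"tx":-0.001,"ty":0.003,"tz":-0.076,"rx":0,"ry":0,"rz":0,"claw":0.064},{"tx":-0.001,"ty":0.003,"tz":-0.076,"rx":0,"ry":0,"rz":0,"claw":0.04},{"tx":-0.001,"ty":0.003,"tz":-0.076,"rx":0,"ry":0,"rz":0,"claw":0.04},{"tx":-0.001,"ty":0.003,"tz":-0.076,"rx":0,"ry":0,"rz":0,"claw":0.04},{"tx":-0.001,"ty":0.003,"tz":-0.076,"rx":0,"ry":0,"rz":0,"claw":0.04},{"tx":-0.001,"ty":0.003,"tz":-0.076,"rx":0,"ry":0,"rz":0,"claw":0.04}]'

```text
clock: 15.55
eef_pos: [428.3, 242.4, 28.6]
tool_rot: [3.139, -0.001, 1.518]
force: [-0.2, -0.0, 7.6]
width: 47.0
```

Call:
apply_moves --increments '[{"tx":0,"ty":0,"tz":0.03,"rx":0,"ry":0,"rz":0,"claw":0.04},{"tx":0,"ty":0,"tz":0.07,"rx":0,"ry":0,"rz":0,"claw":0.04},{"tx":0,"ty":0,"tz":0.11,"rx":0,"ry":0,"rz":0,"claw":0.04},{"tx":0.005,"ty":-0.02,"tz":0.135,"rx":0,"ry":0,"rz":0,"claw":0.04},{"tx":0.016,"ty":-0.06,"tz":0.135,"rx":0,"ry":0,"rz":0,"claw":0.04},{"tx":0.027,"ty":-0.1,"tz":0.135,"rx":0,"ry":0,"rz":0,"claw":0.04},{"tx":0.038,"ty":-0.14,"tz":0.135,"rx":0,"ry":0,"rz":0,"claw":0.04},{"tx":0.05,"ty":-0.18,"tz":0.135,"rx":0,"ry":0,"rz":0,"claw":0.04},{"tx":0.06,"ty":-0.22,"tz":0.135,"rx":0,"ry":0,"rz":0,"claw":0.04},{"tx":0.07,"ty":-0.26,"tz":0.135,"rx":0,"ry":0,"rz":0,"claw":0.04},{"tx":0.08,"ty":-0.3,"tz":0.135,"rx":0,"ry":0,"rz":0,"claw":0.04},{"tx":0.09,"ty":-0.33,"tz":0.135,"rx":0,"ry":0,"rz":0,"claw":0.04}]'

```text
clock: 16.75
eef_pos: [517.1, -90.9, 162.9]
tool_rot: [3.141, 0.001, 1.516]
force: [0.1, 0.6, -2.0]
width: 46.8
```

Call:
apply_moves --increments '[{"tx":0.01,"ty":-0.035,"tz":0,"rx":0,"ry":0,"rz":0,"claw":0.04},{"tx":0.02,"ty":-0.07,"tz":0,"rx":0,"ry":0,"rz":0,"claw":0.04},{"tx":0.03,"ty":-0.105,"tz":0,"rx":0,"ry":0,"rz":0,"claw":0.04},{"tx":0.035,"ty":-0.127,"tz":0,"rx":0,"ry":0,"rz":0,"claw":0.04},{"tx":0.035,"ty":-0.127,"tz":0,"rx":0,"ry":0,"rz":0,"claw":0.04},{"tx":0.035,"ty":-0.127,"tz":0,"rx":0,"ry":0,"rz":0,"claw":0.04},{"tx":0.035,"ty":-0.127,"tz":0,"rx":0,"ry":0,"rz":0,"claw":0.04}]'

```text
clock: 17.45
eef_pos: [552.0, -213.2, 162.2]
tool_rot: [-3.141, -0.001, 1.52]
force: [-0.4, 0.0, -1.2]
width: 46.7
```

Call:
apply_moves --increments '[{"tx":0,"ty":-0.002,"tz":-0.03,"rx":0,"ry":0,"rz":0,"claw":0.04},{"tx":0,"ty":-0.002,"tz":-0.06,"rx":0,"ry":0,"rz":0,"claw":0.04},{"tx":0,"ty":-0.002,"tz":-0.075,"rx":0,"ry":0,"rz":0,"claw":0.04},{"tx":0,"ty":-0.002,"tz":-0.075,"rx":0,"ry":0,"rz":0,"claw":0.04},{"tx":0,"ty":-0.002,"tz":-0.075,"rx":0,"ry":0,"rz":0,"claw":0.04}]'

```text
clock: 17.95
eef_pos: [552.7, -216.5, 87.8]
tool_rot: [3.141, 0.0, 1.519]
force: [-0.1, -0.3, -1.1]
width: 46.6
```

Call:
apply_moves --increments '[{"tx":0,"ty":0,"tz":-0.02,"rx":0,"ry":0,"rz":0,"claw":0.04},{"tx":0,"ty":0,"tz":-0.035,"rx":0,"ry":0,"rz":0,"claw":0.04},{"tx":0,"ty":0,"tz":-0.043,"rx":0,"ry":0,"rz":0,"claw":0.04},{"tx":0,"ty":0,"tz":-0.048,"rx":0,"ry":0,"rz":0,"claw":0.04},{"tx":0,"ty":0,"tz":-0.051,"rx":0,"ry":0,"rz":0,"claw":0.04},{"tx":0,"ty":0,"tz":-0.053,"rx":0,"ry":0,"rz":0,"claw":0.04},{"tx":0,"ty":0,"tz":-0.0535,"rx":0,"ry":0,"rz":0,"claw":0.04},{"tx":0,"ty":0,"tz":-0.0535,"rx":0,"ry":0,"rz":0,"claw":0.04}]'

```text
clock: 18.75
eef_pos: [552.3, -217.0, 35.6]
tool_rot: [3.141, -0.0, 1.519]
force: [-3.0, 2.0, 10.7]
width: 46.7
```

Call:
apply_moves --increments '[{"tx":0,"ty":0,"tz":0.001,"rx":0,"ry":0,"rz":0,"claw":0.055},{"tx":0,"ty":0,"tz":0.001,"rx":0,"ry":0,"rz":0,"claw":0.066},{"tx":0,"ty":0,"tz":0.001,"rx":0,"ry":0,"rz":0,"claw":0.066},{"tx":0,"ty":0,"tz":0.001,"rx":0,"ry":0,"rz":0,"claw":0.066},{"tx":0,"ty":0,"tz":0.03,"rx":0,"ry":0,"rz":0,"claw":0.066},{"tx":0,"ty":0,"tz":0.07,"rx":0,"ry":0,"rz":0,"claw":0.066},{"tx":0,"ty":0.03,"tz":0.11,"rx":0,"ry":0,"rz":0,"claw":0.066},{"tx":0,"ty":0.07,"tz":0.125,"rx":0,"ry":0,"rz":0,"claw":0.066},{"tx":0.002,"ty":0.11,"tz":0.125,"rx":0,"ry":0,"rz":0,"claw":0.066},{"tx":0.004,"ty":0.15,"tz":0.125,"rx":0,"ry":0,"rz":0,"claw":0.066},{"tx":0.005,"ty":0.19,"tz":0.125,"rx":0,"ry":0,"rz":0,"claw":0.066},{"tx":0.007,"ty":0.23,"tz":0.125,"rx":0,"ry":0,"rz":0,"claw":0.066}]'

```text
clock: 19.95
eef_pos: [558.9, 14.8, 158.7]
tool_rot: [-3.142, -0.0, 1.519]
force: [0.9, 0.6, 0.3]
width: 66.2
```

Call:
apply_moves --increments '[{"tx":0.001,"ty":0.04,"tz":0,"rx":0,"ry":0,"rz":0,"claw":0.066},{"tx":0.001,"ty":0.08,"tz":0,"rx":0,"ry":0,"rz":0,"claw":0.066},{"tx":0.001,"ty":0.12,"tz":0,"rx":0,"ry":0,"rz":0,"claw":0.066},{"tx":0.001,"ty":0.16,"tz":0,"rx":0,"ry":0,"rz":0,"claw":0.066},{"tx":0.001,"ty":0.195,"tz":0,"rx":0,"ry":0,"rz":0,"claw":0.066},{"tx":0.001,"ty":0.215,"tz":-0.02,"rx":0,"ry":0,"rz":0,"claw":0.066},{"tx":0.001,"ty":0.215,"tz":-0.055,"rx":0,"ry":0,"rz":0,"claw":0.066},{"tx":0.001,"ty":0.215,"tz":-0.055,"rx":0,"ry":0,"rz":0,"claw":0.066},{"tx":0.001,"ty":0.215,"tz":-0.055,"rx":0,"ry":0,"rz":0,"claw":0.066}]'

```text
clock: 20.85
eef_pos: [560.0, 227.2, 103.6]
tool_rot: [-3.14, 0.001, 1.518]
force: [0.3, -0.4, 0.1]
width: 65.8
```

```bash
python3 - <<'E'
from h import *
s=read_state();print(s["eef_pos"].round(1));c=calibration("wrist");ct=calibration("top")
im=get_image("top")[:,:,::-1].copy();w=get_image("wrist")[:,:,::-1].copy()
cv2.imwrite("pics/top5.png",im)
for n,P in dict(lil=(549,-287),dark=(561,-79),light=(552,-217)).items():
    a,A=blob(im,pix(ct,(*P,72)),10);print(n,a,A,plane(ct,a,72).round(1))
p=pix(c,(559.7,228.5,64));a,A=blob(w,p,45);print(p,a,A,plane(c,a,64).round(1))
E
```

```text
[560.  227.2 103.6]
lil [434.72440945 160.70866142] 127 [ 548.5 -286.5   72. ]
dark [360.72641509 154.8490566 ] 106 [560.8 -80.1  72. ]
light [409.15 160.6 ] 80 [ 547.3 -215.2   72. ]
[317.82186698 220.84552732] [316.94197595 221.22216414] 1913 [559.1 228.3  64. ]
```

Call:
apply_moves --increments '[{"tx":0,"ty":0.001,"tz":-0.03,"rx":0,"ry":0,"rz":0,"claw":0.066},{"tx":0,"ty":0.001,"tz":-0.055,"rx":0,"ry":0,"rz":0,"claw":0.066},{"tx":0,"ty":0.001,"tz":-0.076,"rx":0,"ry":0,"rz":0,"claw":0.066},{"tx":0,"ty":0.001,"tz":-0.076,"rx":0,"ry":0,"rz":0,"claw":0.066},{"tx":0,"ty":0.001,"tz":-0.076,"rx":0,"ry":0,"rz":0,"claw":0.04},{"tx":0,"ty":0.001,"tz":-0.076,"rx":0,"ry":0,"rz":0,"claw":0.04},{"tx":0,"ty":0.001,"tz":-0.076,"rx":0,"ry":0,"rz":0,"claw":0.04},{"tx":0,"ty":0.001,"tz":-0.076,"rx":0,"ry":0,"rz":0,"claw":0.04},{"tx":0,"ty":0.001,"tz":-0.076,"rx":0,"ry":0,"rz":0,"claw":0.04}]'

```text
clock: 21.85
eef_pos: [561.8, 229.3, 29.7]
tool_rot: [3.138, -0.001, 1.518]
force: [-0.5, -0.4, 7.1]
width: 46.8
```

```bash
python3 - <<'E'
import cv2
im=cv2.imread("pics/top5.png");cv2.imwrite("pics/c5.png",cv2.resize(im[120:230,330:470],None,fx=5,fy=5,interpolation=cv2.INTER_CUBIC))
E
```

```text
(no output)
```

View pics/c5.png

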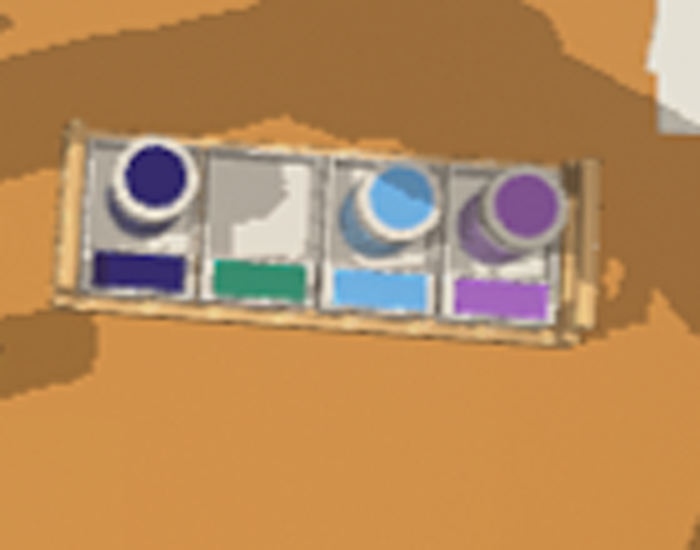

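Dark blue, light blue and lilac stand in their cups. Light blue's odd centroid comes from a shadow edge across its dot. Carrying turquoise now.

Call:
apply_moves --increments '[{"tx":0,"ty":0,"tz":0.03,"rx":0,"ry":0,"rz":0,"claw":0.04},{"tx":0,"ty":0,"tz":0.07,"rx":0,"ry":0,"rz":0,"claw":0.04},{"tx":0,"ty":0,"tz":0.11,"rx":0,"ry":0,"rz":0,"claw":0.04},{"tx":0,"ty":-0.02,"tz":0.135,"rx":0,"ry":0,"rz":0,"claw":0.04},{"tx":-0.001,"ty":-0.06,"tz":0.135,"rx":0,"ry":0,"rz":0,"claw":0.04},{"tx":-0.001,"ty":-0.1,"tz":0.135,"rx":0,"ry":0,"rz":0,"claw":0.04},{"tx":-0.002,"ty":-0.14,"tz":0.135,"rx":0,"ry":0,"rz":0,"claw":0.04},{"tx":-0.002,"ty":-0.18,"tz":0.135,"rx":0,"ry":0,"rz":0,"claw":0.04},{"tx":-0.003,"ty":-0.22,"tz":0.135,"rx":0,"ry":0,"rz":0,"claw":0.04},{"tx":-0.003,"ty":-0.26,"tz":0.135,"rx":0,"ry":0,"rz":0,"claw":0.04},{"tx":-0.004,"ty":-0.3,"tz":0.135,"rx":0,"ry":0,"rz":0,"claw":0.04},{"tx":-0.004,"ty":-0.33,"tz":0.135,"rx":0,"ry":0,"rz":0,"claw":0.04}]'

```text
clock: 23.05
eef_pos: [555.8, -104.1, 163.5]
tool_rot: [3.141, 0.001, 1.516]
force: [0.3, 1.1, -0.4]
width: 46.8
```

Call:
apply_moves --increments '[{"tx":0,"ty":-0.025,"tz":0,"rx":0,"ry":0,"rz":0,"claw":0.04},{"tx":0.001,"ty":-0.044,"tz":0,"rx":0,"ry":0,"rz":0,"claw":0.04},{"tx":0.001,"ty":-0.044,"tz":-0.02,"rx":0,"ry":0,"rz":0,"claw":0.04},{"tx":0.001,"ty":-0.044,"tz":-0.04,"rx":0,"ry":0,"rz":0,"claw":0.04},{"tx":0.001,"ty":-0.044,"tz":-0.05,"rx":0,"ry":0,"rz":0,"claw":0.04},{"tx":0.001,"ty":-0.044,"tz":-0.05,"rx":0,"ry":0,"rz":0,"claw":0.04},{"tx":0.001,"ty":-0.044,"tz":-0.05,"rx":0,"ry":0,"rz":0,"claw":0.04}]'

```text
clock: 23.75
eef_pos: [557.5, -144.8, 113.3]
tool_rot: [3.141, 0.0, 1.519]
force: [-0.4, 0.0, -0.4]
width: 47.0
```

Call:
apply_moves --increments '[{"tx":0,"ty":-0.003,"tz":-0.015,"rx":0,"ry":0,"rz":0,"claw":0.04},{"tx":0,"ty":-0.003,"tz":-0.025,"rx":0,"ry":0,"rz":0,"claw":0.04},{"tx":0,"ty":-0.003,"tz":-0.025,"rx":0,"ry":0,"rz":0,"claw":0.04},{"tx":0,"ty":-0.003,"tz":-0.025,"rx":0,"ry":0,"rz":0,"claw":0.04}]'

```text
clock: 24.15
eef_pos: [556.8, -147.8, 87.2]
tool_rot: [-3.141, -0.0, 1.519]
force: [0.6, 0.4, -1.4]
width: 46.5
```

Call:
apply_moves --increments '[{"tx":0,"ty":0,"tz":-0.02,"rx":0,"ry":0,"rz":0,"claw":0.04},{"tx":0,"ty":0,"tz":-0.035,"rx":0,"ry":0,"rz":0,"claw":0.04},{"tx":0,"ty":0,"tz":-0.043,"rx":0,"ry":0,"rz":0,"claw":0.04},{"tx":0,"ty":0,"tz":-0.047,"rx":0,"ry":0,"rz":0,"claw":0.04},{"tx":0,"ty":0,"tz":-0.05,"rx":0,"ry":0,"rz":0,"claw":0.04},{"tx":0,"ty":0,"tz":-0.052,"rx":0,"ry":0,"rz":0,"claw":0.04},{"tx":0,"ty":0,"tz":-0.0525,"rx":0,"ry":0,"rz":0,"claw":0.04},{"tx":0,"ty":0,"tz":-0.0525,"rx":0,"ry":0,"rz":0,"claw":0.04}]'

```text
clock: 24.95
eef_pos: [557.3, -148.0, 36.7]
tool_rot: [3.141, -0.0, 1.519]
force: [-2.8, 0.3, 7.8]
width: 46.7
```

Call:
apply_moves --increments '[{"tx":0,"ty":0,"tz":0.0,"rx":0,"ry":0,"rz":0,"claw":0.055},{"tx":0,"ty":0,"tz":0.0,"rx":0,"ry":0,"rz":0,"claw":0.066},{"tx":0,"ty":0,"tz":0.001,"rx":0,"ry":0,"rz":0,"claw":0.066},{"tx":0,"ty":0,"tz":0.001,"rx":0,"ry":0,"rz":0,"claw":0.066},{"tx":0,"ty":0,"tz":0.03,"rx":0,"ry":0,"rz":0,"claw":0.066},{"tx":0,"ty":0,"tz":0.07,"rx":0,"ry":0,"rz":0,"claw":0.066},{"tx":0,"ty":0.03,"tz":0.11,"rx":0,"ry":0,"rz":0,"claw":0.066},{"tx":0,"ty":0.07,"tz":0.15,"rx":0,"ry":0,"rz":0,"claw":0.066},{"tx":0,"ty":0.11,"tz":0.16,"rx":0,"ry":0,"rz":0,"claw":0.066},{"tx":0,"ty":0.15,"tz":0.16,"rx":0,"ry":0,"rz":0,"claw":0.066},{"tx":0,"ty":0.19,"tz":0.16,"rx":0,"ry":0,"rz":0,"claw":0.066},{"tx":0,"ty":0.23,"tz":0.16,"rx":0,"ry":0,"rz":0,"claw":0.066}]'

```text
clock: 26.15
eef_pos: [557.0, 83.9, 195.5]
tool_rot: [3.141, -0.0, 1.519]
force: [-0.1, -0.0, -0.4]
width: 65.9
```

Call:
apply_moves --increments '[{"tx":-0.01,"ty":0.04,"tz":0,"rx":0,"ry":0,"rz":0,"claw":0.066},{"tx":-0.02,"ty":0.08,"tz":0,"rx":0,"ry":0,"rz":0,"claw":0.066},{"tx":-0.03,"ty":0.12,"tz":0,"rx":0,"ry":0,"rz":0,"claw":0.066},{"tx":-0.04,"ty":0.16,"tz":0,"rx":0,"ry":0,"rz":0,"claw":0.066},{"tx":-0.05,"ty":0.2,"tz":0,"rx":0,"ry":0,"rz":0,"claw":0.066},{"tx":-0.06,"ty":0.24,"tz":0,"rx":0,"ry":0,"rz":0,"claw":0.066},{"tx":-0.06,"ty":0.24,"tz":0,"rx":0,"ry":0,"rz":0,"claw":0.066},{"tx":-0.06,"ty":0.24,"tz":0,"rx":0,"ry":0,"rz":0,"claw":0.066}]'

```text
clock: 26.95
eef_pos: [496.4, 323.2, 194.8]
tool_rot: [-3.141, 0.0, 1.522]
force: [0.3, -0.7, 0.0]
width: 65.8
```

```bash
python3 - <<'E'
from h import *
s=read_state();print(s["eef_pos"].round(1));ct=calibration("top");cs=calibration("side");c=calibration("wrist")
im=get_image("top")[:,:,::-1].copy();si=get_image("side")[:,:,::-1].copy();w=get_image("wrist")[:,:,::-1].copy()
cv2.imwrite("pics/top6.png",im);cv2.imwrite("pics/side6.png",si)
D=np.array([45.4,-2.6])
for n,P,t in (("dark",(561,-79),(513.7,-77.5)),("turq",(557,-148),(510,-147.2)),("light",(552,-217),(505.5,-216.5)),("lil",(549,-287),(501.8,-287))):
  for v,i,k,r in(("top",im,ct,10),("side",si,cs,16)):
    a,A=blob(i,pix(k,(*P,72)),r,55);b,B=blob(i,pix(k,(*t,31)),r+3,45)
    q=plane(k,a,72)[:2];cu=plane(k,b,31)[:2]+D;print(n,v,A,B,q.round(1),cu.round(1),(q-cu).round(1))
for n,P in dict(ochre=(554,107,64),grey=(448,406.5,64)).items():
    for v,i,k in(("top",im,ct),("side",si,cs),("wrist",w,c)):
        p=pix(k,P)
        if 0<p[0]<640 and 0<p[1]<400: a,A=blob(i,p,12 if v!="wrist" else 45);print(n,v,A,plane(k,a,64).round(1))
f=lambda x:cv2.resize(x,None,fx=4,fy=4,interpolation=2)
cv2.imwrite("pics/c6.png",np.vstack([f(im[130:195,335:460]),f(si[180:265,330:455][:80])]))
cv2.imwrite("pics/s6.png",cv2.resize(si[60:310,180:500],None,fx=2.3,fy=2.3,interpolation=2))
E
```

```text
[496.4 323.2 194.8]
dark top 117 118 [561.5 -79.8] [560.2 -78.5] [ 1.3 -1.2]
dark side 138 159 [559.2 -83.1] [557.8 -81.6] [ 1.4 -1.6]
turq top 124 122 [ 556.2 -148.9] [ 556.5 -147.7] [-0.3 -1.2]
turq side 171 192 [ 554.6 -152. ] [ 553.7 -151.9] [ 0.9 -0.1]
light top 132 129 [ 551.4 -217.4] [ 552.  -217.2] [-0.6 -0.2]
light side 223 231 [ 549.6 -219.9] [ 549.7 -220.9] [-0.1  1. ]
lil top 133 117 [ 548.5 -287.1] [ 549.5 -289.3] [-1.   2.2]
lil side 243 255 [ 546.2 -289.9] [ 546.1 -291.5] [0.1 1.6]
ochre top 116 [554.1 108.4  64. ]
ochre side 117 [552.1 106.4  64. ]
ochre wrist 7260 [554.5 110.   64. ]
grey top 291 [456.3 401.5  64. ]
grey side 85 [447.  404.7  64. ]
grey wrist 1206 [447.7 410.   64. ]
```

View pics/s6.png

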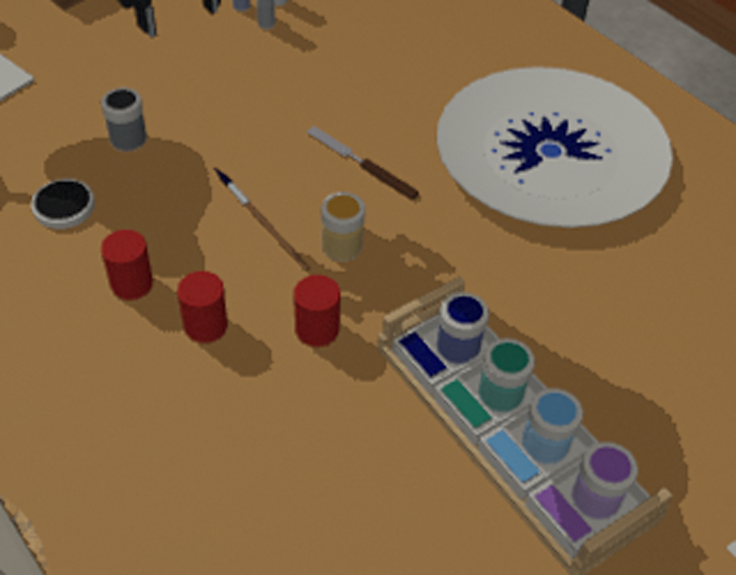

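All four jars stand upright in their matching cups, within about 2.5 mm of centre. Ochre and grey have not moved, and the arm is clear. The top view's grey reading is discarded because its blob merged with something else. Handing in.

```bash
python3 -c "
from cell import *
print(finish_job(), read_state()['clock'])"
```

```text
the job is handed in; nothing more can be done
the job is handed in; nothing more can be done
```

I placed the lilac, dark blue, light blue and turquoise jars in the cups of their own colour and handed the job in after about 27 s of robot time.

**Jars in the cups:** the last top and side views show all four upright in their cups. Their centres are within about 2.5 mm of the cup centres (13 mm allowed). Each was lowered until the wrist felt the cup floor, then released.

**Ochre and grey jars:** neither was touched. Ochre reads within 1 mm of its starting position in both the top and side views, and grey within 1 mm in the side view.

**Checks that disagreed:**
- **Grey jar, top view:** the last reading was off by about 10 mm because its colour patch more than doubled in size and had merged with something else. I discarded it, since the side and wrist views fit its starting place.
- **Light blue jar:** one mid-job reading was about 5 mm off because a shadow crossed its dot. The final reading was fine.
- **Between cameras:** absolute positions differed by 2–4 mm, so I compared each jar with its cup's tile within the same image.
- **First move call:** it was refused with "bad value". It ran once I filled in every field of each row.

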